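# Hold a UV lamp over a ring for a fluorescence check

### The arm

A 6-joint arm with a two-finger parallel gripper is mounted at the origin on the work surface; the furniture and walls round the work are solid. World frame = base frame: x ahead of the robot, y to its left, z up, the work surface at z = 0. Lengths are in mm, angles in rad, forces in N, time in s.
With the tool pointing down it reaches from about 350 to 975 mm from the base axis. Payload 7.1 kg.
Tool frame: the origin (TCP) lies midway between the tips of the shut fingers; the grasp point (between the pads) lies 19 mm behind it; z points along the fingers, y is the line along which they close (so a half turn about z gives the same grasp; the last joint's range is limited). The gripper opens to 88 mm and grips with 3 to 60 N. Pads are 20 mm wide; open, the fingers measure 115 mm over their backs; the gripper's body (75 mm by 178 mm) begins 61 mm behind the grasp point.
Start: joints at [-1.235, 0.423, 1.63, -0, 1.089, -0.019], TCP at [217.143, -586.049, 222.675] pointing down, gripper open.
Joint ranges: [-3, 3], [-0.9, 2.11], [0.09, 2.58], [-1.31, 4.45], [0.11, 2.69], [-2.54, 2.54]. Speed limits (rad/s): [2.39, 2.39, 3.01, 3.14, 3.14, 3.14].

### API

Orientations are given as a rotation vector (axis times angle).
In Python, from workcell import status, eyes, ticket gives the robot as it stands.
- The arm moves only by the shell command python3 -m jog 'ROWS' [OPENING]. ROWS is a JSON list of rows, 1 to 5 of them, each of 6 numbers: dx, dy, dz in units of 100 mm, then a rotation vector rx, ry, rz in rad; each row shifts and turns the commanded pose from where the row before left it, along the tool's axes as they then stand; what a row does not reach is not made up. A row lasts 1/12 s, in which the tool goes at most 41.7 mm and 0.125 rad, less where a joint would pass 70% of its speed; a pose out of reach is approached as far as the arm can. OPENING is the finger opening in mm, set as the command begins (- or left out keeps the last). The fingers move at their own pace and stop on an object; the grip force is fixed at half the most. Time passes only in rows, so rows that do not move let the fingers close. It prints the time, the measured TCP pose, the force, the opening and the grip force at its end. Input that does not fit is refused with a message, and nothing moves.
- status.get_obs(): the state, without advancing time (a new reading comes with each control period).
- eyes.get_image(name): name is "scene" or "top"; returns a dict with "img" (420x560x3 uint8, red, green, blue), "range_z" (420x560 float32, mm along the optical axis (not along the pixel's ray), 0 where there is no reading), "fx", "fy", "cx", "cy" (pixels), "k1" (the pictures are not rectified: a ray, as slopes to the right and down, at radius r is drawn at 1 + k1 r^2 times it, then the intrinsics apply), "R" (3x3) and "t" (3): a world point X has camera coordinates R X + t. Camera axes: x right, y down, z forward; pixel columns grow to the right and rows downward; lengths in mm; the calibration is good to about 2 mm. A picture is of the moment at which its call begins.
- ticket.close_job(): hands the job in; it is judged then, once.
The state is a dict: "t": time; "qpos": joint angles; "qvel": joint speeds; "joint_torque": joint torques, N m; "ee_pos": TCP position; "orientation": TCP orientation; "ft_force": force on the tool from outside, world axes, zero at the start; "moment": the same for the moment, N m; "width": finger opening in mm; "grasp_force": force on a finger pad.
Only numpy, scipy, OpenCV 4.12 (cv2) and the standard library are available. Lean on these libraries where they do the work, as an engineer would, in place of code of your own. Each camera call takes 0.05 s, during which the arm holds its last target. There are 200 camera calls.

### The job

Pick up the grey hand-held UV lamp, carry it over the top of the amber shield, and hold it level about one and a half centimetres above the stone of the ring on the white stand, with the lamp's window centred over the stone and its nose pointing along the stand to the red-dot end. Touch neither the shield, the ring nor its stand, leave the squeeze bottle, gem jar and stone tester where they are, and finish still holding the lamp there, motionless.

Things in the scene. Friction and masses are not known exactly. Their poses are not given: they have to be found in the camera images.
- lamp: the UV lamp: loose grey block, rounded edges, 130 long (own x) x 44 wide (own y) x 40 high, about 0.22 kg, lying window down. Violet band round it above the window, near the nose; orange button on top near the tail. Origin: centre of the underside; +x to the nose, z up. Grip it across its 44 mm width at the middle
- lamp_window (a point): centre of the lamp's round filter window, in the plane of the underside, 36 mm from the lamp's origin towards the nose
- lamp_nose (a point): middle of the lamp's nose face, 65 mm from the origin along +x and 20 mm above the underside
- stand: the ring stand, fixed to the table: white plate 130 (own x) x 80 x 8 with a slotted dark blue pad 38 x 40 in the middle (top 33 above the table), in which one ring stands upright, stone on top. Origin: centre of the plate's underside; +x towards the red dot; z up
- stone (a point): top of the ring's stone, straight above the stand's origin, 55 mm above the table; the highest point of the stand
- red_dot (a point): red dot, 18 mm across, on the stand's plate, 51 mm from the stand's origin along +x
- shield: upright amber see-through shield fixed to the table between lamp and stand: panel 200 long (own x), 5 thick (own y), top edge 110 above the table, two black feet 56 long across it. Origin: below the panel's middle, at table height. Carried over it means: the lamp's middle passes above the panel, its underside higher than the top edge
- shield_top (a point): middle of the shield's top edge, 110 mm above the table
- case_lid (a point): middle of the upper edge (287 mm above the table) of the upright open lid of the ring case, fixed furniture to the robot's left; the edge is 370 long and runs level from here 184 mm either way, along the direction (0.39, 0.92) in x, y; keep the arm clear of it
- rinse_bottle: white squeeze bottle, 36 across x 103 high, stands loose beyond the shield; origin at the centre of its base; leave alone
- gem_jar: clear round gem jar, 37 across x 23 high, loose beyond the work; origin at the centre of its base; leave alone
- stone_tester: light pen-shaped stone tester, 154 long (own y) x 23 x 18, lies loose beyond the work; origin at its underside, about the middle; leave alone
Mind the look-alikes: they are no part of the job. Leave any purple look-alike of the shield alone.

How it is judged:
By the outcome, as a careful person would: the job done as asked, in the order asked, and still so for the second after the job is handed in, while the arm keeps its last pose, push and grip.
It also fails if it takes over 42 s, if anything falls off the work surface, if the arm or the gripper's body presses on something with over 40 N, if the wrist force passes 120 N, or if a joint passes its speed limit or range.

## Working session

There is one attempt and no reset: what is moved stays moved. The work goes in short steps, Python scripts to look and compute and a shell command to move; the robot and the scene stay as the last step left them, time stands still between calls to the robot, and variables do not carry over. Pictures are saved under pics/ and viewed, at most 10 in all, crops included, and the job is handed in when it is done.

```bash
mkdir -p pics
cat > h.py <<'E'
import numpy as np, cv2, pickle
from workcell import status, eyes
def grab(n,tag):
    d=eyes.get_image(n); pickle.dump(d,open(f'{n}_{tag}.pkl','wb'))
    cv2.imwrite(f'pics/{n}_{tag}.png',d['img'][:,:,::-1]); return d
def load(n,tag): return pickle.load(open(f'{n}_{tag}.pkl','rb'))
def ray(d,u,v):
    x=(np.asarray(u,float)-d['cx'])/d['fx']; y=(np.asarray(v,float)-d['cy'])/d['fy']
    a,b=x.copy(),y.copy()
    for _ in range(20):
        s=1+d['k1']*(a*a+b*b); a=x/s; b=y/s
    return np.stack([a,b,np.ones_like(a)],-1)
def world(d,u,v,z=None):
    c=ray(d,u,v)*(d['range_z'][np.asarray(v).astype(int),np.asarray(u).astype(int)] if z is None else z)[...,None]
    return (c-d['t'])@d['R']
def cloud(d):
    v,u=np.mgrid[:420,:560]; return world(d,u,v)
def onplane(d,u,v,h):
    r=ray(d,u,v)@d['R']; C=-d['R'].T@d['t']; return C+r*((h-C[2])/r[...,2])[...,None]
def proj(d,X):
    c=d['R']@np.asarray(X,float)+d['t']; a=c[:2]/c[2]; s=1+d['k1']*(a@a)
    return a*s*[d['fx'],d['fy']]+[d['cx'],d['cy']]
E
python3 - <<'E'
from h import *
for n in('scene','top'):
    d=grab(n,'0'); print(n,-d['R'].T@d['t'],d['R'][2],d['fx'],d['k1'],(d['range_z']>0).mean())
print(status.get_obs())
E
```

```text
scene [102.81799373 775.18144767 989.15582367] [ 0.34454733 -0.6493976  -0.67791585] 454.94884883265445 -0.019942020795159617 0.9959736394557823
top [ 414.14127501    4.71054756 1434.81330226] [ 0.07850932  0.01660682 -0.99677505] 406.71271197293754 0.009540555656369985 0.9960884353741497
{'t': 0.1, 'qpos': array([-1.23503740e+00,  4.23781826e-01,  1.63058435e+00, -1.78611472e-07,
        1.08856591e+00, -1.89862100e-02]), 'qvel': array([-0.00034807, -0.00127639, -0.00367739,  0.00109585,  0.00161539,
        0.00178998]), 'joint_torque': array([ 2.34262870e-04, -5.45610809e+01, -2.74326718e+01,  6.45875372e-02,
        1.88276125e-02, -4.12520569e-05]), 'ee_pos': array([ 216.96860211, -585.61926854,  221.98002975]), 'orientation': array([-3.09100128e+00, -5.54081845e-01,  3.31956959e-04]), 'ft_force': array([-0.11996091, -0.75775889, -0.52279723]), 'moment': array([ 0.04263411,  0.00718715, -0.01109545]), 'grasp_force': 0.0, 'width': 87.57052904087296}
```

View pics/scene_0.png

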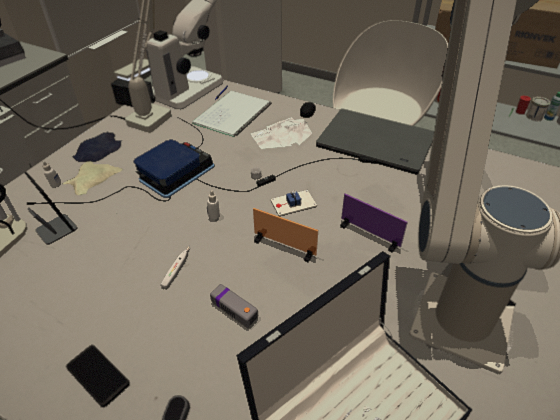

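View pics/top_0.png

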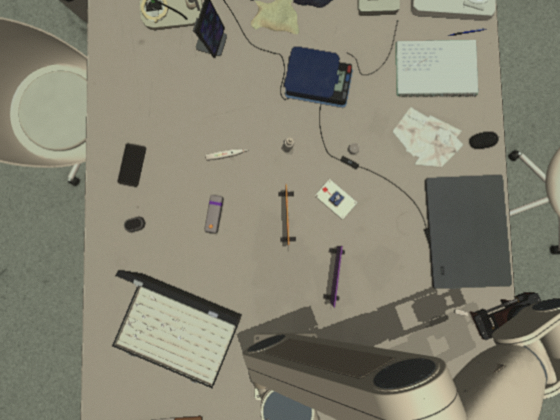

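Scene view: the lamp is at (234,304), with its violet band at (219,294) and its button at (247,310). The amber shield is at (285,235), the stand at (293,202) with its red dot at (279,206), and the laptop-like case lid in front.
Top view: the lamp is at (214,213), nose up at (216,199). The amber shield is at (287,217), the stand at (337,199), and the red dot at (325,185).

Lamp look-alikes in the top view: black mouse (134,224), black phone (132,165), stone tester (226,154), cable box (349,161). By the description I choose the grey block with the violet band at (214,213). For the shield I choose amber (287,217), not purple (335,276).

```bash
cat > m.py <<'E'
from h import *
import sys
tag=sys.argv[1]
def blob(X,roi,zr):
    x,y,r=roi; m=(np.hypot(X[...,0]-x,X[...,1]-y)<r)&(X[...,2]>zr[0])&(X[...,2]<zr[1]); return m
def rep(name,P):
    (c,s,a)=cv2.minAreaRect(P[:,:2].astype(np.float32)); print(name,len(P),'rect',np.round(c,1),np.round(s,1),round(a,1),'z med/95',np.round(np.percentile(P[:,2],[5,50,95]),1))
G={'top':dict(lamp=(214,213),stand=(337,199),dot=(325,185),sh=(287,217)),'scene':dict(lamp=(234,304),stand=(293,202),dot=(279,206),sh=(285,235))}
for n in('top','scene'):
    d=load(n,tag); X=cloud(d); hsv=cv2.cvtColor(d['img'],cv2.COLOR_RGB2HSV).astype(int); H,S,V=hsv[...,0],hsv[...,1],hsv[...,2]
    v,u=np.mgrid[:420,:560]
    near=lambda k,r:np.hypot(u-G[n][k][0],v-G[n][k][1])<r
    p=onplane(d,np.array(G[n]['lamp'][0]),np.array(G[n]['lamp'][1]),40); print(n,'lamp approx',p)
    m=blob(X,(p[0],p[1],110),(32,60))&near('lamp',40); rep('lamptop',X[m])
    for nm,c in(('violet',(H>125)&(H<160)&(S>70)),('button',((H<18))&(S>130)&(V>110))):
        mm=c&near('lamp',40); print(nm,mm.sum(),np.round(np.median(X[mm],0),1))
    mm=((H<6)|(H>172))&(S>130)&near('dot',8); print('dot',mm.sum(),np.round(np.median(X[mm],0),1), u[mm].mean(),v[mm].mean(), onplane(d,u[mm].mean(),v[mm].mean(),8))
    mm=(V>170)&(S<50)&near('stand',32); 
    if mm.sum(): rep('plate',X[mm])
    mm=(H>100)&(H<130)&(S>90)&near('stand',14)
    if mm.sum(): rep('pad',X[mm])
    mm=(H>5)&(H<22)&(S>120)&near('sh',48); rep('shield',X[mm])
    mm=blob(X,(p[0],p[1],900),(95,120))&near('sh',50)
    if mm.sum()>3: rep('shtop',X[mm])
E
python3 m.py 0
python3 - <<'E'
from h import *
a=load('scene','0')['img'][180:330,190:340,::-1];b=load('top','0')['img'][140:290,200:350,::-1]
cv2.imwrite('pics/crop0.png',np.hstack([cv2.resize(i,(400,400),interpolation=3) for i in(a,b)]))
E
```

```text
top lamp approx [524.93295273 233.75192591  40.        ]
lamptop 470 rect [522.8 237.6] [ 45.3 129. ] 79.8 z med/95 [34.8 40.4 45.5]
violet 37 [559.3 229.8  41.5]
button 8 [480.3 246.3  40.9]
dot 10 [ 604.5 -153.8    9.6] 324.8 189.0 [ 604.70520851 -153.32648014    8.        ]
plate 629 rect [ 494.2 -121.6] [129.2 288.4] 47.8 z med/95 [ 3.   9.3 14.2]
pad 2 rect [ 584.8 -187. ] [4.8 0. ] 133.9 z med/95 [33.4 33.6 33.8]
shield 108 rect [509.3 -17.6] [ 26.5 193.6] 84.6 z med/95 [ 21.4 109.9 114.6]
shtop 91 rect [510.4 -16.4] [193.3   5. ] 1.1 z med/95 [104.3 110.6 115. ]
scene lamp approx [515.14765791 247.75675409  40.        ]
lamptop 773 rect [522.8 241. ] [ 44.5 129.5] 79.2 z med/95 [34.  38.8 42.1]
violet 92 [560.  241.7  38. ]
button 23 [479.3 248.3  41.2]
dot 15 [ 602.  -150.7    8.6] 278.1333333333333 205.2 [ 602.31391829 -150.60666629    8.        ]
plate 420 rect [ 571.2 -191.9] [130.3  88.9] 48.1 z med/95 [ 3.2  7.3 10.8]
pad 99 rect [ 565.3 -183.6] [33.9 35.3] 47.2 z med/95 [15.9 29.8 34. ]
shield 1593 rect [303.4 307.2] [ 168.5 1004.2] 32.7 z med/95 [ 17.   63.8 107.9]
shtop 308 rect [511.1 -13.8] [197.6  10.8] 0.5 z med/95 [ 96.  104.8 110.9]
```

View pics/crop0.png

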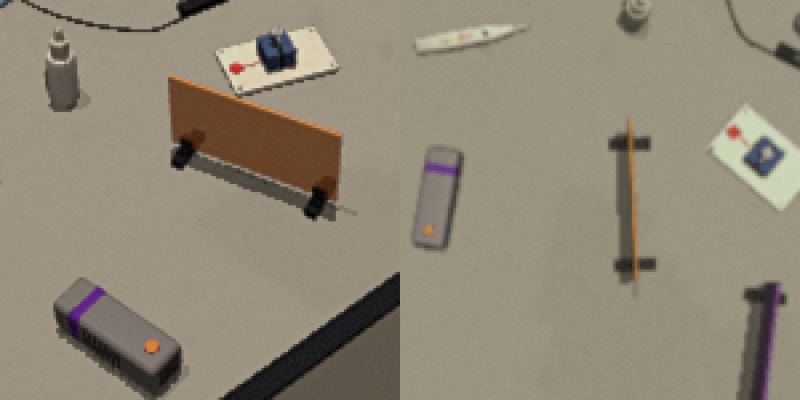

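The crop confirms it: a grey block with a violet band at the nose and an orange button at the tail, and an amber shield. Next I'll refine the stand, stone and lid, and compute the tool moves.

```bash
cat > n.py <<'E'
from h import *
import sys
tag=sys.argv[1]
for n in('top','scene'):
    d=load(n,tag);X=cloud(d); I=d['img'].astype(int); V=I.max(-1);S=V-I.min(-1)
    r=np.hypot(X[...,0]-570,X[...,1]+190)
    wm=(r<80)&(V>165)&(S<60)&(X[...,2]<20)
    c,s,a=cv2.minAreaRect(X[wm][:,:2].astype(np.float32)); print(n,'plate',wm.sum(),c,s,a,np.median(X[wm][:,2]))
    # plate silhouette on z=8 plane via pixels
    v,u=np.where(wm); P=onplane(d,u,v,8.); print(' px plane',cv2.minAreaRect(P[:,:2].astype(np.float32)))
    pm=(r<40)&(X[...,2]>24); Q=X[pm]; print(' pad+ring',pm.sum(),np.median(Q,0),'high',np.round(Q[np.argsort(-Q[:,2])[:6]],0).tolist())
    hi=pm&(X[...,2]<39); print(' padrect',cv2.minAreaRect(X[hi][:,:2].astype(np.float32)))
    lm=(X[...,2]>279)&(X[...,2]<297)&(X[...,0]>80)&(X[...,0]<520)&(X[...,1]>90)
    if lm.sum()>5: print(' lid',lm.sum(),cv2.minAreaRect(X[lm][:,:2].astype(np.float32)))
E
python3 n.py 0
```

```text
top plate 665 (570.78857421875, -190.892578125) (130.0673370361328, 82.1509780883789) 48.10414505004883 9.189994363700526
 px plane ((570.4222412109375, -190.82005310058594), (130.35256958007812, 81.0277328491211), 48.045135498046875)
 pad+ring 127 [ 566.48106808 -188.38901707   33.81718378] high [[566.0, -191.0, 61.0], [570.0, -188.0, 60.0], [566.0, -188.0, 59.0], [570.0, -185.0, 58.0], [573.0, -189.0, 57.0], [563.0, -188.0, 56.0]]
 padrect ((568.6682739257812, -189.5377197265625), (36.68159484863281, 40.044612884521484), 44.35167694091797)
 lid 1031 ((254.41427612304688, 271.84954833984375), (433.1872253417969, 61.74706268310547), 60.18769454956055)
scene plate 470 (562.8294677734375, -179.20745849609375) (140.20587158203125, 117.55098724365234) 47.506160736083984 7.171281496171854
 px plane ((558.4141845703125, -171.45974731445312), (141.15216064453125, 114.89845275878906), 47.92899703979492)
 pad+ring 129 [ 566.00129317 -185.66126124   31.29670629] high [[570.0, -182.0, 56.0], [569.0, -188.0, 56.0], [572.0, -187.0, 56.0], [568.0, -192.0, 53.0], [569.0, -187.0, 53.0], [563.0, -190.0, 53.0]]
 padrect ((566.9097290039062, -187.3617706298828), (37.45465087890625, 40.29475402832031), 47.999664306640625)
 lid 2166 ((243.45970153808594, 264.9234313964844), (460.0426940917969, 89.00419616699219), 56.274173736572266)
```

Combined estimates:
- **Lamp:** (522.8, 239.3), yaw -10.3°, top at z≈40.
- **Stone:** about (569.5, -189.3), z≈57.
- **Stand:** yaw 48°.

Joint 6 works out if I grip with tool x along the lamp's nose: q6 goes from 2.18 at the grasp to 0.35 at the end.

The rows are not in the units I measure in: shifts go in units of 100 mm. I convert before sending: -39 mm is -0.39, 7 mm is 0.07.

```bash
python3 -m jog '[[0,0,0,0,0,0.107],[0,0,0,0,0,0.107],[0,0,0,0,0,0.107],[0,0,0,0,0,0.107],[0,0,0,0,0,0.107]]' 80
python3 -m jog '[[0.07,-0.39,0,0,0,0],[0.07,-0.39,0,0,0,0],[0.07,-0.39,0,0,0,0],[0.07,-0.39,0,0,0,0],[0.07,-0.39,0,0,0,0]]'
python3 -m jog '[[0.07,-0.39,0,0,0,0],[0.07,-0.39,0,0,0,0],[0.07,-0.39,0,0,0,0],[0.07,-0.39,0,0,0,0],[0.07,-0.39,0,0,0,0]]'
```

```text
t: 0.52
ee_pos: [217.0, -585.7, 222.2]
orientation: [-3.127, 0.291, 0.001]
ft_force: [-0.4, -0.1, 0.1]
width: 80.2
grasp_force: 0.0
t: 0.93
ee_pos: [286.5, -398.6, 222.3]
orientation: [-3.128, 0.284, 0.001]
ft_force: [-0.1, -0.0, -0.0]
width: 79.9
grasp_force: 0.0
t: 1.35
ee_pos: [355.9, -213.1, 222.6]
orientation: [-3.129, 0.283, 0.0]
ft_force: [0.7, 0.1, -0.2]
width: 80.2
grasp_force: 0.0
```

```bash
python3 -m jog '[[0.07,-0.39,0,0,0,0],[0.07,-0.39,0,0,0,0],[0.07,-0.39,0,0,0,0],[0.07,-0.39,0,0,0,0],[0.07,-0.39,0,0,0,0]]'
python3 -m jog '[[0.07,-0.39,0,0,0,0],[0.07,-0.39,0,0,0,0],[0.07,-0.39,0,0,0,0],[0.07,-0.39,0,0,0,0],[0.07,-0.39,0,0,0,0]]'
python3 -m jog '[[0.07,-0.4,0.2,0,0,0],[0.06,-0.4,0.2,0,0,0],[0,0,0.2,0,0,0],[0,0,0.2,0,0,0],[0,0,0.2,0,0,0]]'
python3 -m jog '[[0,0,0.1,0,0,0],[0,0,0,0,0,0],[0,0,0,0,0,0]]'
python3 - <<'E'
from h import *
grab('top','1');grab('scene','1')
o=status.get_obs();print(o['qpos'],o['ee_pos'])
from scipy.spatial.transform import Rotation as R
print(R.from_rotvec(o['orientation']).as_matrix())
a=load('scene','1')['img'][180:360,160:340,::-1];b=load('top','1')['img'][130:310,150:330,::-1]
cv2.imwrite('pics/crop1.png',np.hstack([cv2.resize(i,(400,400),interpolation=3) for i in(a,b)]))
E
```

```text
t: 1.77
ee_pos: [425.3, -27.3, 222.7]
orientation: [3.129, -0.283, 0.0]
ft_force: [0.5, -1.4, -0.5]
width: 80.0
grasp_force: 0.0
t: 2.18
ee_pos: [494.7, 158.3, 222.4]
orientation: [3.129, -0.282, -0.001]
ft_force: [1.1, -0.5, -0.8]
width: 80.1
grasp_force: 0.0
t: 2.6
ee_pos: [519.3, 227.5, 124.4]
orientation: [3.129, -0.28, -0.001]
ft_force: [-0.5, -0.2, -0.1]
width: 79.9
grasp_force: 0.0
t: 2.85
ee_pos: [519.5, 226.4, 115.7]
orientation: [3.128, -0.283, -0.001]
ft_force: [-0.2, 0.5, 0.1]
width: 80.1
grasp_force: 0.0
[3.89924019e-01 4.83152844e-01 1.82859940e+00 2.87253041e-05
 8.28130009e-01 2.14123615e+00] [520.45926827 226.76392721 116.91529427]
[[ 9.83746609e-01 -1.79555374e-01  1.57396823e-03]
 [-1.79556593e-01 -9.83747417e-01  6.69725891e-04]
 [ 1.42813430e-03 -9.41456948e-04 -9.99998537e-01]]
```

View pics/crop1.png

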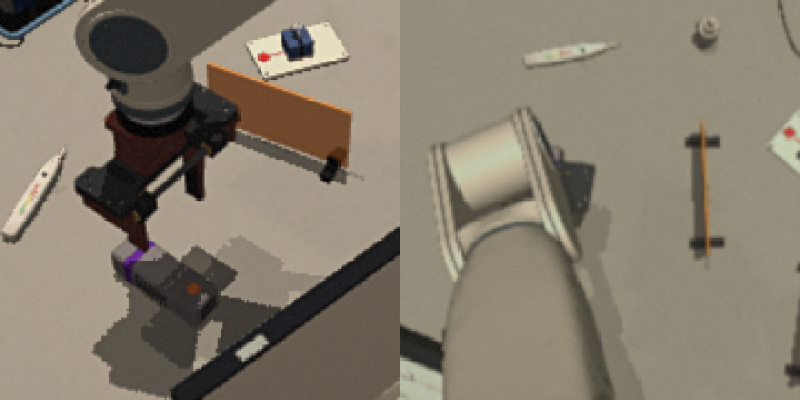

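The crop shows the open fingers straddling above the lamp, tool yaw aligned, and the lid well away from the gripper. I'll shift about 13 mm towards +y and descend.

```bash
python3 -m jog '[[0.01,-0.13,0,0,0,0],[0,0,0.25,0,0,0],[0,0,0.25,0,0,0],[0,0,0.25,0,0,0],[0,0,0.15,0,0,0]]'
python3 -m jog '[[0,0,0.1,0,0,0],[0,0,0.07,0,0,0],[0,0,0.03,0,0,0],[0,0,0,0,0,0],[0,0,0,0,0,0]]'
```

```text
t: 3.37
ee_pos: [523.2, 240.0, 24.8]
orientation: [-3.129, 0.283, -0.0]
ft_force: [0.1, 0.6, -0.4]
width: 79.7
grasp_force: 0.0
t: 3.78
ee_pos: [523.7, 239.6, 6.6]
orientation: [-3.128, 0.283, -0.002]
ft_force: [-0.6, -0.2, 0.2]
width: 79.9
grasp_force: 0.0
```

```bash
python3 -m jog '[[0,0,0,0,0,0],[0,0,0,0,0,0],[0,0,0,0,0,0],[0,0,0,0,0,0],[0,0,0,0,0,0]]' 30
python3 -m jog '[[0,0,0,0,0,0],[0,0,0,0,0,0],[0,0,0,0,0,0],[0,0,0,0,0,0],[0,0,0,0,0,0]]'
```

```text
t: 4.2
ee_pos: [523.1, 239.3, 6.0]
orientation: [-3.129, 0.283, -0.0]
ft_force: [1.0, -0.1, 0.8]
width: 49.8
grasp_force: 0.0
t: 4.62
ee_pos: [523.1, 239.4, 6.0]
orientation: [-3.129, 0.283, -0.0]
ft_force: [-1.2, 0.5, 3.6]
width: 43.8
grasp_force: 30.0
```

Gripped at 43.8 mm with 30 N. Lifting.

Scaled: -30 mm is -0.3, -20 mm is -0.2.

```bash
python3 -m jog '[[0,0,-0.05,0,0,0],[0,0,-0.12,0,0,0],[0,0,-0.2,0,0,0],[0,0,-0.3,0,0,0],[0,0,-0.3,0,0,0]]'
python3 -m jog '[[0,0,-0.3,0,0,0],[0,0,-0.25,0,0,0],[0,0,-0.08,0,0,0],[0,0,0,0,0,0],[0,0,0,0,0,0]]'
python3 -c "
from h import *
grab('scene','2');grab('top','2')
cv2.imwrite('pics/crop2.png',cv2.resize(load('scene','2')['img'][150:360,140:350,::-1],(600,600),interpolation=3))"
```

```text
t: 5.03
ee_pos: [521.9, 238.7, 103.6]
orientation: [3.128, -0.282, -0.004]
ft_force: [0.7, 0.6, -2.5]
width: 43.9
grasp_force: 30.0
t: 5.45
ee_pos: [522.5, 239.0, 165.4]
orientation: [3.129, -0.283, -0.001]
ft_force: [-0.4, 0.4, -2.9]
width: 43.7
grasp_force: 30.0
```

View pics/crop2.png

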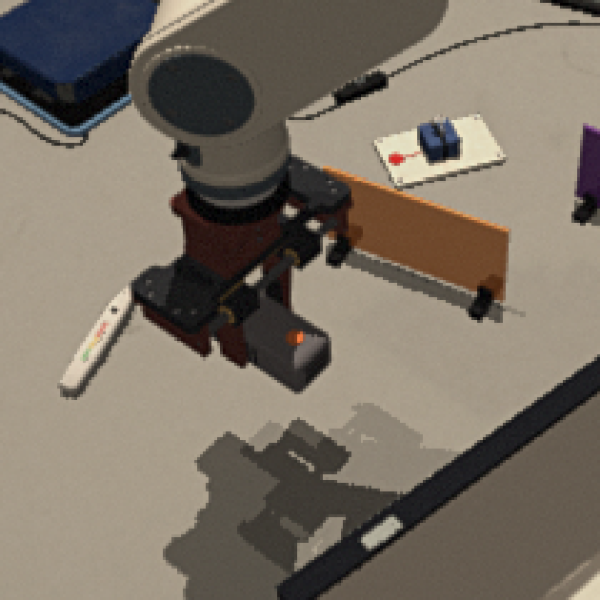

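Lamp held level in the grip, button visible at crop (297,337), at about 160 mm, well over the shield top. Carrying it across.

Scaled: 30 mm is 0.3, 15 mm is 0.15.

```bash
python3 -m jog '[[0.03,0.15,0,0,0,0],[0.07,0.3,0,0,0,0],[0.07,0.3,0,0,0,0],[0.07,0.3,0,0,0,0],[0.07,0.3,0,0,0,0]]'
python3 -m jog '[[0.07,0.3,0,0,0,0],[0.07,0.3,0,0,0,0],[0.07,0.3,0,0,0,0],[0.07,0.3,0,0,0,0],[0.07,0.3,0,0,0,0]]'
python3 -m jog '[[0.07,0.3,0,0,0,0],[0.07,0.3,0,0,0,0],[0.07,0.3,0,0,0,0],[0.07,0.3,0,0,0,0],[0.07,0.2,0,0,0,0]]'
python3 -m jog '[[0.03,0.1,0,0,0,-0.05],[0,0,0,0,0,-0.1],[0,0,0,0,0,-0.11],[0,0,0,0,0,-0.11],[0,0,0,0,0,-0.11]]'
python3 -m jog '[[0,0,0,0,0,-0.11],[0,0,0,0,0,-0.11],[0,0,0,0,0,-0.11],[0,0,0,0,0,-0.11],[0,0,0,0,0,-0.1]]'
python3 -m jog '[[0,0,0,0,0,0],[0,0,0,0,0,0],[0,0,0,0,0,0]]'
```

```text
t: 5.97
ee_pos: [528.0, 98.8, 164.2]
orientation: [3.128, -0.282, -0.005]
ft_force: [0.3, -0.3, -3.0]
width: 43.7
grasp_force: 30.0
t: 6.38
ee_pos: [535.4, -55.1, 164.3]
orientation: [3.129, -0.283, -0.005]
ft_force: [-0.3, -0.6, -3.0]
width: 44.1
grasp_force: 30.0
t: 6.8
ee_pos: [544.5, -199.9, 164.1]
orientation: [-3.128, 0.285, 0.005]
ft_force: [-0.7, 1.3, -2.0]
width: 43.9
grasp_force: 30.0
t: 7.22
ee_pos: [545.8, -207.8, 163.9]
orientation: [-3.104, -0.476, 0.005]
ft_force: [-0.9, -0.5, -3.0]
width: 44.0
grasp_force: 30.0
t: 7.63
ee_pos: [545.8, -207.6, 164.0]
orientation: [-2.863, -1.287, 0.004]
ft_force: [0.1, 0.0, -2.7]
width: 43.9
grasp_force: 30.0
t: 7.88
ee_pos: [546.6, -207.5, 164.9]
orientation: [-2.87, -1.276, 0.002]
ft_force: [0.3, 0.5, -3.2]
width: 43.8
grasp_force: 30.0
```

```bash
python3 -m jog '[[-0.07,0.05,0,0,0,0],[0,0,0.15,0,0,0],[0,0,0.2,0,0,0],[0,0,0,0,0,0],[0,0,0,0,0,0]]'
python3 - <<'E'
from h import *
grab('top','3');grab('scene','3')
a=load('scene','3')['img'][130:250,230:350,::-1];b=load('top','3')['img'][140:260,280:400,::-1]
cv2.imwrite('pics/crop3.png',np.hstack([cv2.resize(i,(400,400),interpolation=3) for i in(a,b)]))
E
```

```text
t: 8.3
ee_pos: [545.5, -216.0, 130.0]
orientation: [-2.868, -1.278, 0.003]
ft_force: [-0.5, -0.1, -1.8]
width: 43.9
grasp_force: 30.0
```

View pics/crop3.png

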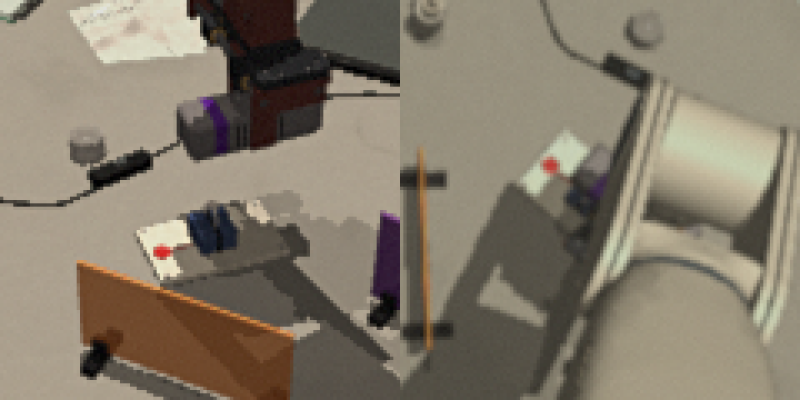

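The lamp hangs over the stand, nose at scene crop (185,130) pointing to the red-dot side; the red dot is at (163,253) and the ring at (212,215). Next I'll measure the lamp against the stand in the same cameras.

```bash
cat > l.py <<'E'
from h import *
import sys
tag=sys.argv[1]; th=np.radians(48); a=np.array([np.cos(th),np.sin(th)]); b=np.array([-a[1],a[0]])
o=status.get_obs(); T=o['ee_pos']; print('tcp',T)
for n in('scene','top'):
    d=load(n,tag);X=cloud(d);I=d['img'];hsv=cv2.cvtColor(I,cv2.COLOR_RGB2HSV).astype(int);H,S,V=np.moveaxis(hsv,-1,0)
    D=X[...,:2]-T[:2]; s=D@a; w=D@b; z=X[...,2]-T[2]
    m=(abs(s)<85)&(abs(w)<35)&(z>-12)&(z<45)
    vi=m&(H>125)&(H<160)&(S>70); print(n,'violet s,w,z med',[np.round(np.percentile(q[vi],[5,50,95]),1) for q in(s,w,z)],vi.sum())
    k=m&(s>42); print(' nose part s99,w,z',np.percentile(s[k],[90,97,99]),np.percentile(w[k],[3,97]),np.percentile(z[k],[2,50,98]),k.sum())
    k=m&(s<-30); 
    if k.sum()>5: print(' tail s1',np.percentile(s[k],[1,3,10]),np.percentile(z[k],[2,98]))
    # underside edge height along visible side, by s-bins
    for lo in(-60,-45,45,55):
        k=m&(s>lo)&(s<lo+10)&(w>10)
        if k.sum()>4: print('  bin',lo,np.round([z[k].min(),z[k].max(),np.median(w[k])],1),k.sum())
    dm=((H<6)|(H>172))&(S>130)&(np.hypot(X[...,0]-603,X[...,1]+152)<15)
    if dm.any(): P=X[dm].mean(0); print(' dot',P, 's,w rel tcp',(P[:2]-T[:2])@a,(P[:2]-T[:2])@b)
    C=(X[...,2]<80)&(np.hypot(X[...,0]-570,X[...,1]+190)<25)&(X[...,2]>45)
    if C.any(): print(' ring',C.sum(),np.round(np.median(X[C],0),1),'s,w',np.median(s[C]),np.median(w[C]))
E
python3 l.py 3
python3 - <<'E'
from h import *
# lamp at rest, in its own frame, same percentiles (scene/top)
th=np.radians(-10.3);a=np.array([np.cos(th),np.sin(th)]);b=np.array([-a[1],a[0]])
for n in('scene','top'):
    d=load(n,'0');X=cloud(d);hsv=cv2.cvtColor(d['img'],cv2.COLOR_RGB2HSV).astype(int);H,S,V=np.moveaxis(hsv,-1,0)
    D=X[...,:2]-[523.1,239.4];s=D@a;w=D@b;m=(abs(s)<85)&(abs(w)<40)&(X[...,2]>8)&(X[...,2]<60)
    vi=m&(H>125)&(H<160)&(S>70);print(n,'rest violet s',np.percentile(s[vi],[5,50,95]),'s ends',np.percentile(s[m],[.5,99.5]),'w ends',np.percentile(w[m],[1,99]))
E
```

```text
tcp [ 546.80048636 -216.31529779  131.49105936]
scene violet s,w,z med [array([29.3, 35.8, 41.6]), array([-12.7,  20.1,  25. ]), array([ 1.8, 30.4, 34.8])] 72
 nose part s99,w,z [64.48620027 65.24439025 66.09422158] [-14.63145725  24.88949152] [-2.63277638 25.38339092 34.86036293] 167
 tail s1 [-62.7186592  -62.28616766 -58.21434972] [-5.73911133 27.40523578]
  bin -60 [-4.4 27.1 23.5] 26
  bin -45 [-2.2 28.3 22.9] 25
  bin 45 [-6.5 34.3 21.4] 46
  bin 55 [-5.  36.3 19.8] 43
 dot [ 602.56440723 -151.07347619    7.51129532] s,w rel tcp 85.79746831459559 2.21463040868737
 ring 11 [ 568.6 -189.6   50.4] s,w 35.58259880919625 1.8532958025016222
top violet s,w,z med [array([32.5, 36.4, 39. ]), array([ 5.2, 15.9, 22.8]), array([32.2, 33.7, 37.5])] 16
 nose part s99,w,z [61.63980412 63.5226388  64.00953505] [-17.29904851  23.32977548] [ 2.26923294 32.62635616 37.69772171] 102
 tail s1 [-64.73581787 -64.04378735 -62.46886486] [28.70377016 37.39326032]
  bin 45 [ 0.1 37.1 18.8] 21
  bin 55 [ 2.1 37.2 17.9] 15
 dot [ 603.34070909 -153.56176216    9.27631307] s,w rel tcp 84.467758799413 -0.027262603244423644
scene rest violet s [30.5250866  36.56444814 42.8246661 ] s ends [-66.36967741  62.61704815] w ends [-19.94091631  23.5799606 ]
top rest violet s [33.31717376 37.48749937 41.74769877] s ends [-65.01967114  64.29395525] w ends [-24.03677073  20.77176249]
```

Run:
```python
from h import *
th=np.radians(48);a=np.array([np.cos(th),np.sin(th)]);b=np.array([-a[1],a[0]])
T=np.array([545.5,-216,130])
for n in('scene','top'):
    Z=[]
    for k in range(4):
        d=eyes.get_image(n);X=cloud(d);D=X[...,:2]-T[:2];s=D@a;w=D@b;z=X[...,2]-T[2]
        m=(abs(s)<60)&(abs(w)<16)&(z>20)&(z<45);Z.append(np.c_[s[m],w[m],z[m]])
    Z=np.vstack(Z)
    for lo,hi in((-60,-50),(-50,-40),(-40,-30),(-30,-20),(20,30),(30,40),(40,50),(50,60)):
        k=(Z[:,0]>lo)&(Z[:,0]<hi)
        if k.sum()>4: print(n,lo,hi,k.sum(),np.round(np.percentile(Z[k,2],[25,50,75]),1))
    # side face yaw (scene)
    m=(abs(s)<60)&((s>40)|(s<-20))&(w>15)&(w<32)&(z>2)&(z<22)
    if m.sum()>20:
        p=np.polyfit(s[m],w[m],1);print(n,'side slope deg',np.degrees(p[0]),'w0',p[1],m.sum())
```

```text
scene 20 30 94 [33.8 35.  36.1]
scene 30 40 91 [34.1 35.3 36.6]
scene 40 50 85 [34.2 35.8 36.3]
scene 50 60 98 [33.4 34.8 36.2]
scene side slope deg 0.2035431406984322 w0 20.8922203421179 87
top -60 -50 35 [35.5 36.9 38.2]
top 30 40 39 [35.  37.  37.8]
top 40 50 109 [34.9 36.4 38.6]
top 50 60 132 [35.2 36.7 38.6]
```

The lamp is level: nose and tail tops agree to about 0.2 mm. It is aligned with the stand to 0.2° and centred over the stone within about 1 mm. Its underside is about 5.5 mm below the TCP, so I'll descend to TCP z ≈ 75.5.

```bash
python3 -m jog '[[0,0,0.15,0,0,0],[0,0,0.15,0,0,0],[0,0,0.1,0,0,0],[0,0,0.05,0,0,0],[0,0,0,0,0,0]]'
python3 -m jog '[[0,0,0.05,0,0,0],[0,0,0.04,0,0,0],[0,0,0,0,0,0],[0,0,0,0,0,0],[0,0,0,0,0,0]]'
python3 - <<'E'
from h import *
P=[]
for k in range(6):
    d=grab('scene','4'); grab('top','4'); P.append(status.get_obs()['ee_pos'])
print(np.mean(P,0),np.std(P,0)); o=status.get_obs();print(o['t'],o['orientation'],abs(o['qvel']).max())
a=load('scene','4')['img'][150:250,240:340,::-1];b=load('top','4')['img'][140:240,280:380,::-1]
cv2.imwrite('pics/crop4.png',np.hstack([cv2.resize(i,(400,400),interpolation=3) for i in(a,b)]))
E
python3 l.py 4
```

```text
t: 9.22
ee_pos: [545.6, -215.6, 84.6]
orientation: [-2.867, -1.28, 0.002]
ft_force: [0.1, -0.1, -2.4]
width: 43.6
grasp_force: 30.0
t: 9.63
ee_pos: [546.7, -216.0, 77.1]
orientation: [2.868, 1.281, 0.001]
ft_force: [-0.0, -0.1, -3.8]
width: 44.0
grasp_force: 30.0
[ 546.48576569 -215.92559632   76.95823358] [0.08311738 0.03992271 0.12926761]
10.2333 [-2.86864049e+00 -1.28074377e+00  1.37487470e-05] 0.0016926882007986248
tcp [ 546.39597243 -215.88063934   76.79061061]
scene violet s,w,z med [array([31.2, 36.9, 41.6]), array([-8.3, 20.1, 25.6]), array([ 3.1, 30.9, 35.8])] 65
 nose part s99,w,z [64.83819185 65.46617431 65.76233605] [-15.7291074   23.77095512] [-3.0252501  27.05419645 35.68679504] 156
 tail s1 [-63.55140607 -62.5648876  -59.25935874] [-7.14966512 27.57286724]
  bin -60 [-10.6  27.7  21.2] 25
  bin -45 [-7.6 28.6 22.8] 20
  bin 45 [-5.  36.2 21. ] 37
  bin 55 [-4.2 33.9 19.4] 37
 dot [ 602.34986072 -150.67839079    7.93234636] s,w rel tcp 85.89517281548453 2.0469775617263792
 ring 18 [ 560.5 -181.7   72.2] s,w 35.406476102094246 19.078727942814496
top violet s,w,z med [array([33.6, 37.7, 40.2]), array([ 5.6, 15. , 20.4]), array([29. , 34. , 42.4])] 13
 nose part s99,w,z [62.33658586 63.92207661 64.53129209] [-17.35815916  21.94017182] [14.06192067 34.6932314  40.35977424] 93
  bin 45 [ 4.9 38.6 19.6] 17
  bin 55 [14.6 39.8 17.3] 13
 dot [ 604.18088209 -152.73198241    9.05053715] s,w rel tcp 85.5942492671037 -0.6878575083236811
 ring 1 [ 554.3 -175.1   78.1] s,w 35.57441833779038 21.408212423548818
```

View pics/crop4.png

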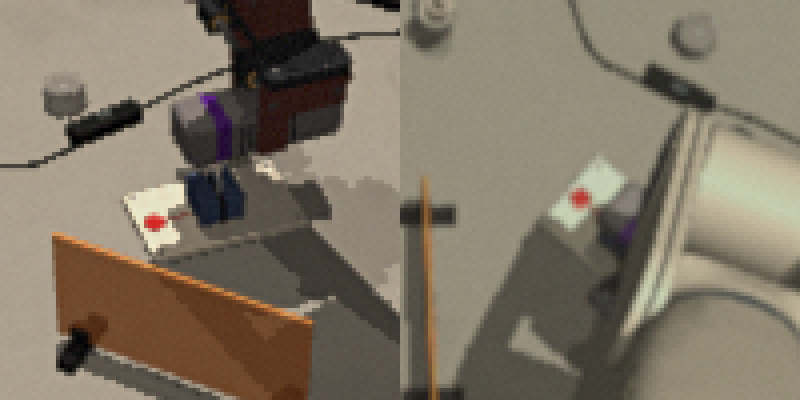

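The lamp hovers just above the ring with a visible gap (violet band over the stone at left crop (222,130), red dot at (153,222)). One last 1 mm trim back and down, then settle and hand in.

Scaled: -1 mm is -0.01, 1 mm is 0.01.

```bash
python3 -m jog '[[-0.01,0,0.01,0,0,0],[0,0,0,0,0,0],[0,0,0,0,0,0],[0,0,0,0,0,0],[0,0,0,0,0,0]]' && python3 -m jog '[[0,0,0,0,0,0],[0,0,0,0,0,0],[0,0,0,0,0,0]]' && python3 -c "
from workcell import ticket
print(ticket.close_job())"
```

```text
t: 10.65
ee_pos: [545.7, -216.7, 75.8]
orientation: [-2.869, -1.281, -0.0]
ft_force: [0.6, 0.2, -2.0]
width: 43.9
grasp_force: 30.0
t: 10.9
ee_pos: [545.7, -216.6, 75.8]
orientation: [-2.869, -1.281, 0.0]
ft_force: [-0.8, 0.2, -3.5]
width: 44.1
grasp_force: 30.0
the job is handed in; nothing more can be done
None
```

The job is handed in at 10.9 s: the lamp went over the amber shield and is held still and level about 15 mm above the stone (by measurement), window centred to about 1 mm, nose to the red dot; no verdict was returned.

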